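# Re-rack four seed-sample jars in reverse order

## Task

The four seed-sample jars were racked from the wrong end. Move them from the aluminium rack to the empty grey rack in reverse order, counted from each rack's knob: the jar now nearest the knob goes to the place furthest from the grey rack's knob, and so on to the last, which goes nearest the knob. Set each jar down gently, do not drop it, and leave all four standing upright on the floors of their pockets.

Things in the scene. Friction and masses are not known exactly. Their poses are not given: they have to be found in the camera images.
- tall_jar: The tallest jar: round, white, 78 mm tall, body 34 mm across, the upper 26 mm is a screwed-on cap 38 mm across with grey rings. Its origin is the centre of its underside, z up; it stands in its own seat of the old rack at the start, its underside 10 mm above the table. Sealed, about 70 g. Grip it by the cap.
- squat_jar: The shortest, widest jar: round, white, 58 mm tall, body 40 mm across, the upper 20 mm is a lid 44 mm across with a grey disc on top. Its origin is the centre of its underside, z up; it stands in its own seat of the old rack at the start, its underside 10 mm above the table. Sealed, about 90 g. Grip it by the lid.
- square_jar: The square jar: white, 68 mm tall, body 34 x 34 mm, the upper 24 mm is a square cap 38 x 38 mm with faces across its x and y axes. Its origin is the centre of its underside, z up; it stands in its own seat of the old rack at the start, its underside 10 mm above the table. Sealed, about 80 g. It may stand turned up to 0.2 rad in its seat. Grip it by the cap, across two flats.
- cone_jar: The conical jar: white, 72 mm tall, foot 42 mm across tapering to a 22 mm neck, the upper 26 mm is a round cap 28 mm across. Its origin is the centre of its underside, z up; it stands in its own seat of the old rack at the start, its underside 10 mm above the table. Sealed, about 70 g. Grip it by the cap.
- old_rack: The aluminium rack, fixed, that holds the four jars at the start. Origin: mid-row, at table level; z up, y along the row to the knob end, x across. Base 72 mm wide, y -142 to +178 mm; a black knob, 26 mm wide, 40 mm high, on it at y = +158 mm. Pocket centres at x = 0, y = +105, +35, -35, -105 mm. Its pockets are the four seats; which is where changes.
- new_rack: The grey plastic rack, fixed, empty, turned any way. Origin: mid-row, at table level; z up, y along the row to the knob end, x across. Base 72 mm wide, y -142 to +178 mm; a black knob, 26 mm wide, 40 mm high, on it at y = +158 mm. Pocket centres at x = 0, y = +105, +35, -35, -105 mm. Each an open square pocket, 64 mm outside, 56 inside, floor 10 mm and rim 20 mm above the table. 
- tall_seat: The fixed aluminium pocket of the old rack in which the tall jar stands at the start (it stays there and so shows that jar's first place). An open square pocket, 64 mm outside, 56 inside, floor 10 mm and rim 20 mm above the table. Its origin is the centre of its underside, 6 mm above the table; axes as the old rack's.
- squat_seat: The fixed aluminium pocket of the old rack in which the squat jar stands at the start (it stays there and so shows that jar's first place). An open square pocket, 64 mm outside, 56 inside, floor 10 mm and rim 20 mm above the table. Its origin is the centre of its underside, 6 mm above the table; axes as the old rack's.
- square_seat: The fixed aluminium pocket of the old rack in which the square jar stands at the start (it stays there and so shows that jar's first place). An open square pocket, 64 mm outside, 56 inside, floor 10 mm and rim 20 mm above the table. Its origin is the centre of its underside, 6 mm above the table; axes as the old rack's.
- cone_seat: The fixed aluminium pocket of the old rack in which the conical jar stands at the start (it stays there and so shows that jar's first place). An open square pocket, 64 mm outside, 56 inside, floor 10 mm and rim 20 mm above the table. Its origin is the centre of its underside, 6 mm above the table; axes as the old rack's.
Mind the look-alikes: they are no part of the job. Leave any brown, purple or red look-alike of the square_jar alone.

How it is judged:
By the outcome, as a careful person would: the job done as asked, in the order asked, and still so for the second after the job is handed in, with the robot touching nothing.
It also fails if it takes over 96 s, if anything falls off the work surface, if the arm or the gripper's body presses on something with over 40 N, if the wrist force passes 120 N, or if a joint passes its speed limit or range.

## Robot

A 6-joint arm with a two-finger parallel gripper is mounted at the origin on the work surface. World frame = base frame: x ahead of the robot, y to its left, z up, the work surface at z = 0. Lengths are in mm, angles in rad, forces in N, time in s.
With the tool pointing down it reaches from about 350 to 775 mm from the base axis. Payload 7.3 kg.
Tool frame: the origin (TCP) lies at the very end of the fingers, on their centre line; the grasp point (between the pads) lies 19 mm behind it; z points along the fingers, y is the line along which they close (so a half turn about z gives the same grasp; the last joint's range is limited). The gripper opens to 92 mm and grips with 3 to 60 N. Pads are 19 mm wide; open, the fingers measure 130 mm over their backs; the gripper's body (75 mm by 190 mm) begins 47 mm behind the grasp point.
Start: joints at [0.994, 0.342, 1.524, -0, 1.275, -0.146], TCP at [219.227, 477.058, 226.741] pointing down, gripper open.
Joint ranges: [-2.53, 2.53], [-0.77, 2.02], [0.04, 2.7], [-1, 4.14], [0.28, 2.66], [-3.11, 3.11]. Speed limits (rad/s): [2.57, 2.57, 3.14, 3.14, 3.14, 3.14].

## Interface

Orientations are given as [roll, pitch, yaw] about the fixed x, y, z axes, in that order (R = Rz(yaw) Ry(pitch) Rx(roll)).
In Python, from plant import get_obs, capture, close_job gives the robot as it stands. The module is installed in compiled form; this text tells all that it offers.
- The arm moves only by the shell command python3 -m handwheel 'ROWS'. ROWS is JSON, a list of rows, each a list of 3 entries, a list of its own where there are three numbers: the turn, a rotation vector about the tool's x, y, z in degrees, then the shift along the tool's x, y, z in m, then the opening, from 0 (shut) to 1 (fully open). A call has 1 to 12 rows; each row is the pose to reach, as a shift and turn from the pose commanded when the call began, along the tool's axes at that moment; what a row does not reach only later rows make up. A row lasts 1/10 s, in which the tool goes at most 50 mm and 8.59 degrees, less where a joint would pass 70% of its speed; a pose out of reach is approached as far as the arm can. A call with a gripper value outside its range is refused whole. The fingers move at their own pace and stop on an object; the grip force is fixed at half the most. Time passes only in rows, so rows that repeat a pose let the fingers close. It gives the time, the measured TCP pose, the force, the opening and the grip force at its end, in the units of the state.
- get_obs(): the state, without advancing time (a new reading comes with each control period).
- capture(name): name is "scene" or "side" or "wrist"; returns a dict with "image" (480x640x3 uint8, red, green, blue), "depth" (480x640 float32, mm along the optical axis (not along the pixel's ray), 0 where there is no reading), "fx", "fy", "cx", "cy" (pixels), "k1" (the pictures are not rectified: a ray, as slopes to the right and down, at radius r is drawn at 1 + k1 r^2 times it, then the intrinsics apply), "camera_from_world" (4x4, takes a point from world to camera coordinates). Camera axes: x right, y down, z forward; pixel columns grow to the right and rows downward; lengths in mm; the calibration is good to about 2 mm. A picture is of the moment at which its call begins.
- close_job(): hands the job in; it is judged then, once.
The state is a dict: "time": time; "joint_positions": joint angles; "dq": joint speeds; "tau": joint torques, N m; "tool_pos": TCP position; "tcp_rot": TCP orientation; "contact_force": force on the tool from outside, world axes, zero at the start; "moment": the same for the moment, N m; "grip_width": finger opening in mm; "finger_force": force on a finger pad.
Only numpy, scipy, OpenCV 4.12 (cv2) and the standard library are available. Lean on these libraries where they do the work, as an engineer would, in place of code of your own. Each camera call takes 0.05 s, during which the arm holds its last target. There are 200 camera calls.

## Working session

There is one attempt and no reset: what is moved stays moved. The work goes in short steps, Python scripts to look and compute and a shell command to move; the robot and the scene stay as the last step left them, time stands still between calls to the robot, and variables do not carry over. Pictures are saved under pics/ and viewed, at most 14 in all, crops included, and the job is handed in when it is done.

```bash
mkdir -p pics; cat > h.py <<'E'
import numpy as np, cv2, json
from plant import get_obs, capture, close_job
def snap(n,f):
    c=capture(n); cv2.imwrite('pics/'+f+'.png',c['image'][:,:,::-1]); np.savez('pics/'+f+'.npz',**c); return c
def load(f): return dict(np.load('pics/'+f+'.npz'))
def world(c,u=None,v=None):
    "world XYZ for pixels (all if None) using depth"
    if u is None: v,u=np.mgrid[0:480,0:640]
    u=np.atleast_1d(u);v=np.atleast_1d(v)
    xd=(u-c['cx'])/c['fx'];yd=(v-c['cy'])/c['fy'];x,y=xd.copy(),yd.copy()
    for _ in range(10):
        s=1+c['k1']*(x*x+y*y);x,y=xd/s,yd/s
    d=c['depth'][v.astype(int),u.astype(int)]
    P=np.stack([x*d,y*d,d,np.ones_like(d)],-1)
    return (P@np.linalg.inv(c['camera_from_world']).T)[...,:3]
E
python3 - <<'E'
from h import *
for n in('scene','side'):
    c=snap(n,n+'0'); T=np.linalg.inv(c['camera_from_world']); print(n,T[:3,3].round(),T[:3,2].round(2),c['fx'],c['k1'])
o=get_obs();print(o)
E
```

```text
scene [ 753. -479.  926.] [-0.24  0.46 -0.85] 541.3206296597551 0.04232247021893072
side [ 201. -506.  511.] [ 0.39  0.68 -0.63] 458.9379112014442 -0.04275154419652429
{'time': 0.1, 'joint_positions': array([ 9.93973176e-01,  3.42619823e-01,  1.52493031e+00,  3.55716327e-06,
        1.27540184e+00, -1.45991044e-01]), 'dq': array([ 0.00137615, -0.00155645, -0.00198974, -0.00040688,  0.00035343,
       -0.0003065 ]), 'tau': array([ 1.69621737e-03, -4.32005346e+01, -2.44694906e+01,  7.17527303e-02,
        5.26627048e-02, -6.13533484e-05]), 'tool_pos': array([219.02577842, 476.72458872, 226.12863007]), 'tcp_rot': array([-3.14024829e+00, -2.01109482e-04,  2.71075937e+00]), 'contact_force': array([-0.17983721,  0.14168665,  0.32712795]), 'moment': array([-0.04319151, -0.02241713,  0.00909999]), 'finger_force': 0.0, 'grip_width': 91.83500710874578}
```

View pics/scene0.png

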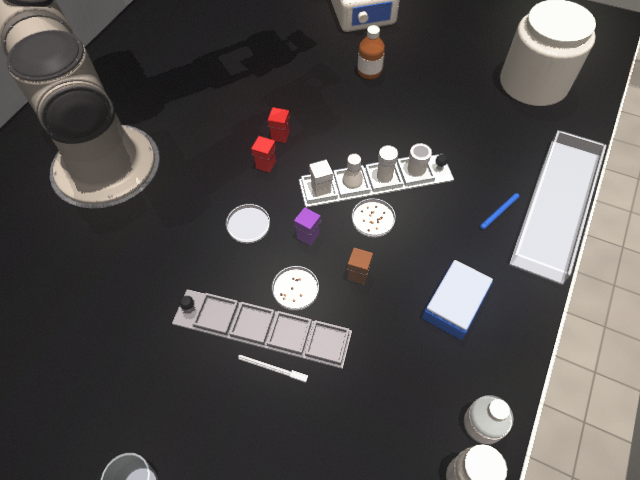

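View pics/side0.png

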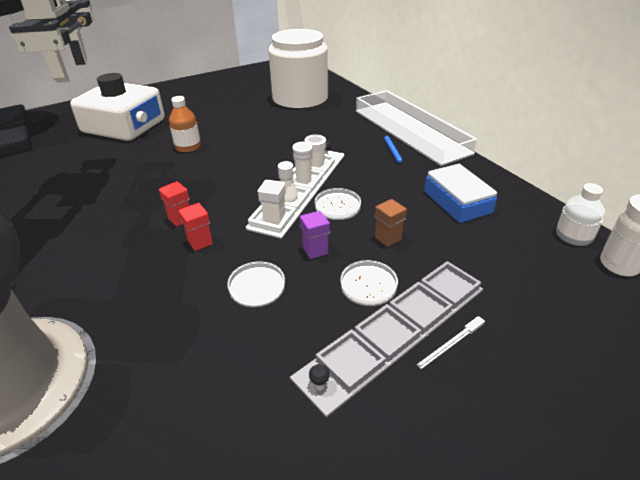

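Scene picture, counting from the old rack's knob (440,160): squat (420,155), tall (388,160), cone (353,170), square (320,178). The grey rack's knob is at (187,303), with pockets at (216,314), (252,324), (290,333) and (328,343). The look-alikes are red (279,122) and (263,152), purple (307,225) and brown (360,265). The white one standing in the rack at (320,178) is the real square jar.

```bash
cat > m.py <<'E'
from h import *
def tops(W,p,zr,r=32):
    m=(np.hypot(W[...,0]-p[0],W[...,1]-p[1])<r)&(abs(W[...,2]-zr)<5); return W[m]
def rack(W,box,knobpx,name):
    x0,y0,x1,y1=box; R=W[y0:y1,x0:x1].reshape(-1,3); k=W[knobpx[1]-2:knobpx[1]+3,knobpx[0]-2:knobpx[0]+3].reshape(-1,3).mean(0)
    P=R[(R[:,2]>2.5)&(R[:,2]<24)][:,:2].astype(np.float32)
    # trim stray points
    n=[cv2.norm(np.zeros(1)) for _ in ()]
    (c,s,a)=cv2.minAreaRect(P); b=cv2.boxPoints((c,s,a)); e=max((b[1]-b[0],b[2]-b[1]),key=np.linalg.norm); yv=e/np.linalg.norm(e)
    if yv@(k[:2]-c)<0: yv=-yv
    o=np.array(c)-18*yv; print(name,'origin',o.round(1),'size',np.round(s,1),'yaw',np.arctan2(-yv[0],yv[1]).round(4),'knob',k.round(1),'knob along',(k[:2]-o)@yv)
    for y in(105,35,-35,-105): print('  ',y,(o+y*yv).round(1), np.hypot(*(o+y*yv)).round())
    return o,yv
E
python3 - <<'E'
from m import *
for n,bo,ko,bn,kn in(('scene0',(296,140,458,208),(440,160),(170,286,356,370),(187,300)),('side0',(246,132,350,236),(335,152),(290,258,486,412),(319,372))):
    c=load(n);W=world(c);print(n)
    rack(W,bo,ko,'old');rack(W,bn,kn,'new')
    if n=='scene0':
        for nm,u,v in(('squat',420,152),('tall',388,152),('cone',354,159),('square',320,168)):
            q=W[v-1:v+2,u-1:u+2].reshape(-1,3).mean(0); T=tops(W,q,q[2]); r=cv2.minAreaRect(T[:,:2].astype(np.float32)); print(nm,q.round(1),'rect',np.round(r[0],1),np.round(r[1],1),round(r[2],1),T[:,2].mean().round(1))
E
```

```text
scene0
old origin [533.4 219.5] size [355.4 189.4] yaw -1.1371 knob [662.2 287.   39.4] knob along 145.279706729843
   105 [628.6 263.7] 682.0
   35 [565.1 234.2] 612.0
   -35 [501.6 204.8] 542.0
   -105 [438.1 175.4] 472.0
new origin [ 505.9 -181. ] size [350.5 163.5] yaw 2.0119 knob [ 374.  -222.8   76.2] knob along 137.20161498693412
   105 [ 411.  -225.8] 469.0
   35 [ 474.3 -195.9] 513.0
   -35 [ 537.6 -166. ] 563.0
   -105 [ 600.9 -136.1] 616.0
squat [621.7 264.9  68.3] rect [621.2 266.4] [41.  44.8] 25.0 67.9
tall [567.1 220.8  88.4] rect [567.6 219.1] [36.1 35.9] 31.9 87.9
cone [511.  180.8  81.9] rect [511.  179.9] [27.8 25.9] 66.5 81.8
square [490.5  66.4 172. ] rect [0. 0.] [0. 0.] 0.0 nan
side0
old origin [562.8 229.6] size [398. 205.] yaw -0.4429 knob [692.6 301.6   1.5] knob along 120.61865113709938
   105 [607.8 324.5] 689.0
   35 [577.8 261.2] 634.0
   -35 [547.8 198. ] 583.0
   -105 [517.8 134.8] 535.0
new origin [ 510.8 -189.8] size [274.4 297.6] yaw 1.0287 knob [ 354.2 -217.2   39.7] knob along 120.01718089889637
   105 [ 420.8 -135.6] 442.0
   35 [ 480.8 -171.8] 511.0
   -35 [ 540.8 -207.9] 579.0
   -105 [ 600.7 -244. ] 648.0<stdin>:7: RuntimeWarning: Mean of empty slice.
  ret = ret.dtype.type(ret / rcount)
```

```bash
cat > fit.py <<'E'
from m import *
from scipy.optimize import differential_evolution
def H(x,y):
    h=np.where((abs(x)<36)&(y>-142)&(y<178),6.,0.)
    for p in(105,35,-35,-105):
        m=np.maximum(abs(x),abs(y-p)); h=np.where(m<32,np.where(m<28,10.,20.),h)
    return h
def fit(Ws,c0,yaw0,name):
    P=np.concatenate([W.reshape(-1,3) for W in Ws]); P=P[(np.hypot(*(P[:,:2]-c0).T)<230)&(P[:,2]<23)&(P[:,2]>-4)]
    def cost(q):
        d=P[:,:2]-q[:2];c,s=np.cos(q[2]),np.sin(q[2]); r=P[:,2]-H(d[:,0]*c+d[:,1]*s,-d[:,0]*s+d[:,1]*c); return np.minimum(abs(r),8).mean()
    r=differential_evolution(cost,[(c0[0]-35,c0[0]+35),(c0[1]-35,c0[1]+35),(yaw0-.4,yaw0+.4)],seed=1,popsize=20,tol=1e-6)
    q=r.x; yv=np.array([-np.sin(q[2]),np.cos(q[2])]); print(name,q.round(3),'cost',round(r.fun,2),len(P),'pockets',[list((q[:2]+y*yv).round(1)) for y in(105,35,-35,-105)],'knob',(q[:2]+158*yv).round())
    return q
E
cat > a.py <<'E'
from fit import *
A=world(load('scene0'));B=world(load('side0'))
for W in([A],[B]):
    fit(W,np.array([540.,200]),-.87,'old'); fit(W,np.array([505.,-180]),1.8,'new')
c=load('scene0')
for u,v in((320,170),(322,175),(318,172),(320,190)): print(u,v,A[v,u].round(1))
m=(A[150:210,300:345,2]>65)&(A[150:210,300:345,2]<90)&(c['image'][150:210,300:345].min(2)>60); T=A[150:210,300:345][m]
print(len(T),np.median(T,0)); T=T[abs(T[:,2]-78)<4]; r=cv2.minAreaRect(T[:,:2].astype(np.float32));print(r)
E
python3 a.py
```

```text
old [538.455 198.349  -0.918] cost 1.9 26024 pockets [[np.float64(621.9), np.float64(262.1)], [np.float64(566.3), np.float64(219.6)], [np.float64(510.6), np.float64(177.1)], [np.float64(455.0), np.float64(134.6)]] knob [664. 294.]
new [ 510.677 -185.219    1.753] cost 1.81 47170 pockets [[np.float64(407.4), np.float64(-204.2)], [np.float64(476.3), np.float64(-191.6)], [np.float64(545.1), np.float64(-178.9)], [np.float64(613.9), np.float64(-166.2)]] knob [ 355. -214.]
old [537.842 197.572  -0.911] cost 1.7 18324 pockets [[np.float64(620.8), np.float64(261.9)], [np.float64(565.5), np.float64(219.0)], [np.float64(510.2), np.float64(176.1)], [np.float64(454.9), np.float64(133.2)]] knob [663. 294.]
new [ 510.264 -185.223    1.752] cost 1.25 66561 pockets [[np.float64(407.0), np.float64(-204.2)], [np.float64(475.8), np.float64(-191.5)], [np.float64(544.7), np.float64(-178.9)], [np.float64(613.5), np.float64(-166.3)]] knob [ 355. -214.]
320 170 [459.3 131.2  75.9]
322 175 [469.  120.   78.1]
318 172 [459.8 121.1  81.4]
320 190 [465.3 118.1  28.7]
382 [462.25933553 129.18927429  77.499964  ]
((459.6407165527344, 133.33883666992188), (38.91090393066406, 41.18700408935547), 42.26615905761719)
```

Both cameras agree to within 1 mm. All reaches are fine (456–675 mm), and the cap tops match 68/88/82/78 mm. Next I work out the first move and make one confirming crop of the jars.

```bash
cat > go.py <<'E'
import sys
from h import *
from scipy.spatial.transform import Rotation as R
x,y,z,yaw=map(float,sys.argv[1:5]); o=get_obs(); r=R.from_euler('xyz',o['tcp_rot'])
t=R.from_euler('xyz',[180,0,yaw],degrees=True)
print('shift m',(r.inv().apply(np.array([x,y,z])-o['tool_pos'])/1000).round(4),'turn deg',(r.inv()*t).as_rotvec(degrees=True).round(2),'at',o['tool_pos'].round(1),'t',round(o['time'],2))
E
python3 go.py 621.2 264 190 37.6
python3 -c "
from h import *
i=cv2.imread('pics/scene0.png')[100:220,250:470];cv2.imwrite('pics/crop.png',cv2.resize(i,None,fx=3.5,fy=3.5,interpolation=cv2.INTER_CUBIC))"
```

```text
shift m [-0.4543 -0.0253  0.0361] turn deg [-6.0000e-02  7.0000e-02  1.1772e+02] at [219.  476.7 226.1] t 0.1
```

View pics/crop.png

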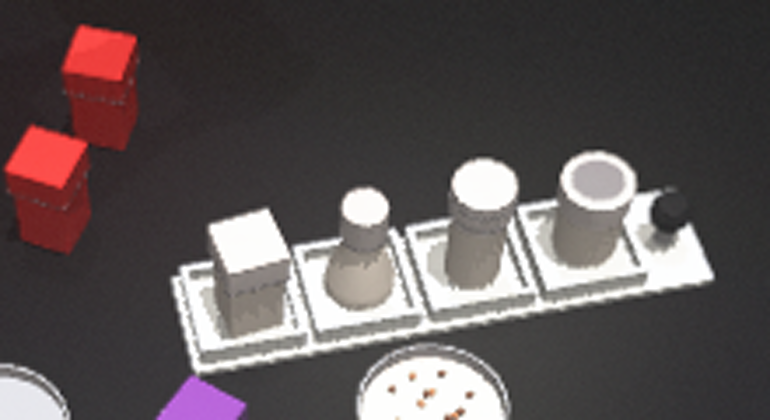

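The crop confirms the order from the knob (668,208): squat (597,195), tall (483,200), cone (362,230), white square (250,265). The two red look-alikes at the left stay untouched.

```bash
python3 -m handwheel '[[[0,0,117.7],[-0.454,-0.025,0.036],1],[[0,0,117.7],[-0.454,-0.025,0.036],1],[[0,0,117.7],[-0.454,-0.025,0.036],1],[[0,0,117.7],[-0.454,-0.025,0.036],1],[[0,0,117.7],[-0.454,-0.025,0.036],1],[[0,0,117.7],[-0.454,-0.025,0.036],1],[[0,0,117.7],[-0.454,-0.025,0.036],1],[[0,0,117.7],[-0.454,-0.025,0.036],1],[[0,0,117.7],[-0.454,-0.025,0.036],1],[[0,0,117.7],[-0.454,-0.025,0.036],1],[[0,0,117.7],[-0.454,-0.025,0.036],1],[[0,0,117.7],[-0.454,-0.025,0.036],1]]'; python3 go.py 621.2 264 190 37.6
```

```text
time: 1.3
tool_pos: [621.5, 264.0, 189.5]
tcp_rot: [-3.14, 0.002, 0.903]
contact_force: [-0.5, -1.0, 0.2]
grip_width: 91.8
finger_force: 0.0
shift m [-0.0002 -0.0003 -0.0005] turn deg [-0.06  0.09 14.16] at [621.5 264.  189.5] t 1.3
```

```bash
python3 -m handwheel '[[[0,0,14.2],[0,0,0],1],[[0,0,14.2],[0,0,0],1],[[0,0,14.2],[0,0,0],1],[[0,0,14.2],[0,0,0],1]]'; cat > w.py <<'E'
import sys
from h import *
c=snap('wrist',sys.argv[1]); T=np.linalg.inv(c['camera_from_world']); print('cam',T[:3,3].round(1),T[:3,2].round(2)); W=world(c); o=get_obs()
tops={'squat':((621.2,264),68),'tall':((566.5,219.5),88),'cone':((510.8,178),82),'square':((457,133.5),78)}
V=W.reshape(-1,3)
for n,(p,z) in tops.items():
    m=((np.hypot(W[...,0]-p[0],W[...,1]-p[1])<32)&(abs(W[...,2]-z)<4)).astype(np.uint8)
    k,l,s,_=cv2.connectedComponentsWithStats(m)
    if k<2: continue
    P=W[l==1+s[1:,4].argmax()]
    r=cv2.minAreaRect(P[:,:2].astype(np.float32)); print(n,len(P),'centre',np.round(r[0],1),'size',np.round(r[1],1),'ang',round(r[2],1),'z',np.median(P[:,2]).round(1))
E
python3 w.py wr1
```

```text
time: 1.7
tool_pos: [621.1, 264.7, 190.3]
tcp_rot: [-3.141, 0.001, 0.666]
contact_force: [-0.7, 0.4, 0.2]
grip_width: 92.1
finger_force: 0.0
cam [676.7 307.9 348. ] [-0.2  -0.16 -0.97]
squat 2995 centre [622.9 268.5] size [43.1 43. ] ang 50.2 z 67.9
tall 174 centre [582.1 232. ] size [ 4.3 23.3] ang 38.5 z 86.6
```

View pics/wr1.png

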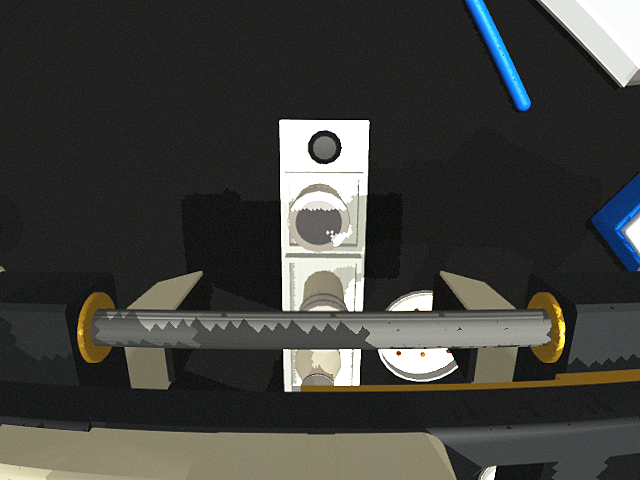

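The wrist view shows the squat lid at (320,218), the knob at (323,147), and the rack lined up with the fingers. The lid centre is about (622,267).

```bash
python3 go.py 622.2 267.2 41 37.6
```

```text
shift m [ 0.0024 -0.0013  0.1494] turn deg [-0.01  0.03  0.53] at [621.2 264.7 190.4] t 1.75
```

```bash
python3 -m handwheel '[[[0,0,0.5],[0.0024,-0.0013,0.04],1],[[0,0,0.5],[0.0024,-0.0013,0.08],1],[[0,0,0.5],[0.0024,-0.0013,0.12],1],[[0,0,0.5],[0.0024,-0.0013,0.14],1],[[0,0,0.5],[0.0024,-0.0013,0.149],1],[[0,0,0.5],[0.0024,-0.0013,0.149],1],[[0,0,0.5],[0.0024,-0.0013,0.149],0],[[0,0,0.5],[0.0024,-0.0013,0.149],0],[[0,0,0.5],[0.0024,-0.0013,0.149],0],[[0,0,0.5],[0.0024,-0.0013,0.149],0],[[0,0,0.5],[0.0024,-0.0013,0.149],0],[[0,0,0.5],[0.0024,-0.0013,0.149],0]]'; python3 -m handwheel '[[[0,0,0],[0,0,0],0],[[0,0,0],[0,0,0],0],[[0,0,0],[0,0,0],0],[[0,0,0],[0,0,0],0]]'
```

```text
time: 2.95
tool_pos: [622.5, 267.3, 41.9]
tcp_rot: [3.142, -0.0, 0.654]
contact_force: [0.4, -0.5, -0.0]
grip_width: 48.4
finger_force: 0.0
time: 3.35
tool_pos: [622.4, 267.3, 41.8]
tcp_rot: [3.142, -0.0, 0.654]
contact_force: [0.2, -0.5, 1.2]
grip_width: 43.3
finger_force: 30.0
```

```bash
python3 -m handwheel '[[[0,0,0],[0,0,-0.01],0],[[0,0,0],[0,0,-0.04],0],[[0,0,0],[0,0,-0.08],0],[[0,0,0],[0,0,-0.12],0],[[0,0,0],[0,0,-0.14],0],[[0,0,0],[0,0,-0.14],0]]'; python3 go.py 613.7 -166.2 180 10.4
```

```text
time: 3.95
tool_pos: [624.1, 267.8, 186.6]
tcp_rot: [3.139, -0.008, 0.654]
contact_force: [0.8, -0.0, -0.1]
grip_width: 43.4
finger_force: 30.0
shift m [-0.2725  0.338   0.0055] turn deg [ 0.06 -0.47 27.09] at [624.1 267.8 186.6] t 3.95
```

```bash
python3 -m handwheel '[[[0,0,3],[-0.02,0.025,0],0],[[0,0,6],[-0.05,0.062,0],0],[[0,0,9],[-0.081,0.1,0],0],[[0,0,12],[-0.112,0.138,0],0],[[0,0,15],[-0.143,0.177,0],0],[[0,0,18],[-0.174,0.215,0],0],[[0,0,21],[-0.205,0.253,0],0],[[0,0,24],[-0.235,0.291,0],0],[[0,0,27],[-0.258,0.32,0],0],[[0,0,27],[-0.271,0.337,0],0],[[0,0,27],[-0.271,0.337,0],0],[[0,0,27],[-0.271,0.337,0],0]]'; python3 -m handwheel '[[[0,0,0],[0,0,0],0],[[0,0,0],[0,0,0],0]]'; python3 go.py 613.7 -166.2 50 10.4
```

```text
time: 5.15
tool_pos: [611.7, -164.8, 180.3]
tcp_rot: [-3.14, 0.002, 0.182]
contact_force: [-0.2, 1.3, -0.4]
grip_width: 43.2
finger_force: 30.0
time: 5.35
tool_pos: [612.5, -163.6, 181.5]
tcp_rot: [-3.141, 0.0, 0.185]
contact_force: [-0.1, 0.2, -0.8]
grip_width: 43.4
finger_force: 30.0
shift m [0.0008 0.0029 0.1315] turn deg [-0.03  0.02  0.19] at [ 612.5 -163.6  181.5] t 5.35
```

```bash
python3 -m handwheel '[[[0,0,0],[0.001,0.003,0.03],0],[[0,0,0],[0.001,0.003,0.065],0],[[0,0,0],[0.001,0.003,0.1],0],[[0,0,0],[0.001,0.003,0.12],0],[[0,0,0],[0.001,0.003,0.13],0],[[0,0,0],[0.001,0.003,0.134],0],[[0,0,0],[0.001,0.003,0.136],0],[[0,0,0],[0.001,0.003,0.136],0],[[0,0,0],[0.001,0.003,0.136],0]]';
```

```text
time: 6.25
tool_pos: [614.7, -168.0, 47.0]
tcp_rot: [3.14, -0.002, 0.183]
contact_force: [0.4, 0.3, -1.2]
grip_width: 43.4
finger_force: 30.0
```

```bash
python3 -m handwheel '[[[0,0,0],[0,0,0.001],0],[[0,0,0],[0,0,0.002],0],[[0,0,0],[0,0,0.003],0],[[0,0,0],[0,0,0.0035],0],[[0,0,0],[0,0,0.0035],0],[[0,0,0],[0,0,0.0035],0]]';
```

```text
time: 6.85
tool_pos: [614.0, -167.8, 42.2]
tcp_rot: [-3.141, -0.0, 0.183]
contact_force: [0.7, -0.2, 0.7]
grip_width: 43.3
finger_force: 30.0
```

```bash
python3 -m handwheel '[[[0,0,0],[0,0,0.0005],0],[[0,0,0],[0,0,0.001],0],[[0,0,0],[0,0,0.001],0],[[0,0,0],[0,0,0.001],0]]';
```

```text
time: 7.25
tool_pos: [614.2, -167.8, 41.7]
tcp_rot: [3.141, -0.001, 0.183]
contact_force: [-1.5, 1.0, 5.4]
grip_width: 43.3
finger_force: 30.0
```

```bash
python3 -m handwheel '[[[0,0,0],[0,0,-0.0004],0],[[0,0,0],[0,0,-0.0004],0.6],[[0,0,0],[0,0,-0.0004],0.8],[[0,0,0],[0,0,-0.0004],1],[[0,0,0],[0,0,-0.0004],1],[[0,0,0],[0,0,-0.0004],1],[[0,0,0],[0,0,-0.01],1],[[0,0,0],[0,0,-0.04],1],[[0,0,0],[0,0,-0.08],1],[[0,0,0],[0,0,-0.12],1],[[0,0,0],[0,0,-0.148],1],[[0,0,0],[0,0,-0.148],1]]'; python3 go.py 567 219.5 190 37.6
```

```text
time: 8.45
tool_pos: [616.2, -168.7, 195.4]
tcp_rot: [3.136, -0.009, 0.183]
contact_force: [1.1, -0.0, -0.0]
grip_width: 91.7
finger_force: 0.0
shift m [ 0.0222 -0.3907  0.0035] turn deg [  0.43  -0.42 -27.11] at [ 616.2 -168.7  195.4] t 8.45
```

```bash
python3 -m handwheel '[[[0,0,-4],[0.003,-0.048,0],1],[[0,0,-8],[0.006,-0.096,0],1],[[0,0,-12],[0.009,-0.144,0],1],[[0,0,-16],[0.012,-0.192,0],1],[[0,0,-20],[0.014,-0.24,0],1],[[0,0,-24],[0.017,-0.288,0],1],[[0,0,-27.2],[0.02,-0.336,0],1],[[0,0,-27.2],[0.021,-0.37,0],1],[[0,0,-27.2],[0.0215,-0.39,0],1],[[0,0,-27.2],[0.0215,-0.39,0],1],[[0,0,-27.2],[0.0215,-0.39,0],1],[[0,0,-27.2],[0.0215,-0.39,0],1]]'; python3 w.py wr2; python3 go.py 567 219.5 57 37.6
```

```text
time: 9.65
tool_pos: [564.3, 218.5, 189.1]
tcp_rot: [3.142, 0.0, 0.657]
contact_force: [-0.0, -0.5, -0.4]
grip_width: 91.9
finger_force: 0.0
cam [620.2 261.2 346.7] [-0.2  -0.16 -0.97]
tall 2584 centre [568.6 221.4] size [37.  37.1] ang 87.0 z 87.7
cone 209 centre [520.6 189.2] size [ 5.9 21.8] ang 36.6 z 81.1
square 426 centre [471.8 145.7] size [ 8.6 37.5] ang 46.2 z 77.2
shift m [0.0029 0.0007 0.1321] turn deg [0.   0.02 0.  ] at [564.4 218.3 189.1] t 9.7
```

```bash
python3 - <<'E'
from h import *
for n in('scene',):
    c=snap(n,n+'1');W=world(c);m=(np.hypot(W[...,0]-613.7,W[...,1]+166.2)<35)&(abs(W[...,2]-67)<5)
    P=W[m]; print(len(P),cv2.minAreaRect(P[:,:2].astype(np.float32)),np.median(P[:,2]),np.ptp(np.percentile(P[:,2],[5,95])))
E
```

```text
502 ((613.9822387695312, -167.42721557617188), (40.35069274902344, 43.40835189819336), 25.6416015625) 68.75707786045751 5.478445546284149
```

The squat jar stands upright at (614,−167), top at 68 mm. Next is the tall jar.

```bash
python3 -m handwheel '[[[0,0,0],[0.004,0.0005,0.035],1],[[0,0,0],[0.004,0.0005,0.07],1],[[0,0,0],[0.004,0.0005,0.105],1],[[0,0,0],[0.004,0.0005,0.124],1],[[0,0,0],[0.004,0.0005,0.132],1],[[0,0,0],[0.004,0.0005,0.132],0.7],[[0,0,0],[0.004,0.0005,0.132],0],[[0,0,0],[0.004,0.0005,0.132],0],[[0,0,0],[0.004,0.0005,0.132],0],[[0,0,0],[0.004,0.0005,0.132],0],[[0,0,0],[0.004,0.0005,0.132],0],[[0,0,0],[0.004,0.0005,0.132],0]]'; python3 -m handwheel '[[[0,0,0],[0,0,0],0],[[0,0,0],[0,0,0],0],[[0,0,0],[0,0,0],0],[[0,0,0],[0,0,0],0]]'
```

```text
time: 10.95
tool_pos: [567.7, 221.7, 57.4]
tcp_rot: [3.142, -0.0, 0.658]
contact_force: [1.0, 0.2, 0.4]
grip_width: 40.4
finger_force: 0.0
time: 11.35
tool_pos: [567.6, 221.7, 57.3]
tcp_rot: [-3.142, -0.0, 0.658]
contact_force: [-0.3, -0.3, 1.5]
grip_width: 37.5
finger_force: 30.0
```

```bash
python3 -m handwheel '[[[0,0,0],[0,0,-0.01],0],[[0,0,0],[0,0,-0.04],0],[[0,0,0],[0,0,-0.08],0],[[0,0,0],[0,0,-0.115],0],[[0,0,0],[0,0,-0.13],0],[[0,0,0],[0,0,-0.13],0],[[0,0,0],[0,0,-0.13],0]]'; python3 go.py 545 -179 187 10.4
```

```text
time: 12.05
tool_pos: [567.2, 221.5, 186.9]
tcp_rot: [-3.141, 0.0, 0.658]
contact_force: [-0.3, -0.1, -1.1]
grip_width: 37.5
finger_force: 30.0
shift m [-2.624e-01  3.033e-01 -1.000e-04] turn deg [-1.000e-02  3.000e-02  2.728e+01] at [567.2 221.5 186.9] t 12.05
```

```bash
python3 -m handwheel '[[[0,0,3],[-0.02,0.023,0],0],[[0,0,6],[-0.05,0.058,0],0],[[0,0,9],[-0.081,0.094,0],0],[[0,0,12],[-0.112,0.129,0],0],[[0,0,15],[-0.143,0.165,0],0],[[0,0,18],[-0.174,0.201,0],0],[[0,0,21],[-0.205,0.237,0],0],[[0,0,24],[-0.233,0.269,0],0],[[0,0,27.2],[-0.253,0.292,0],0],[[0,0,27.2],[-0.262,0.303,0],0],[[0,0,27.2],[-0.262,0.303,0],0],[[0,0,27.2],[-0.262,0.303,0],0]]'; python3 -m handwheel '[[[0,0,0],[0,0,0],0],[[0,0,0],[0,0,0],0]]'; python3 go.py 545 -179 58.3 10.4
```

```text
time: 13.25
tool_pos: [545.2, -177.1, 186.3]
tcp_rot: [-3.14, 0.001, 0.184]
contact_force: [-0.1, 0.2, -0.9]
grip_width: 37.6
finger_force: 30.0
time: 13.45
tool_pos: [545.7, -176.8, 187.2]
tcp_rot: [-3.141, 0.0, 0.185]
contact_force: [0.7, 0.2, -0.5]
grip_width: 37.7
finger_force: 30.0
shift m [-0.0011  0.0021  0.1289] turn deg [-0.02  0.    0.22] at [ 545.7 -176.8  187.2] t 13.45
```

```bash
python3 -m handwheel '[[[0,0,0],[-0.001,0.001,0.03],0],[[0,0,0],[-0.001,0.001,0.065],0],[[0,0,0],[-0.001,0.001,0.095],0],[[0,0,0],[-0.001,0.001,0.113],0],[[0,0,0],[-0.001,0.001,0.122],0],[[0,0,0],[-0.001,0.001,0.125],0],[[0,0,0],[-0.001,0.001,0.126],0],[[0,0,0],[-0.001,0.001,0.126],0],[[0,0,0],[-0.001,0.001,0.126],0],[[0,0,0],[-0.001,0.001,0.126],0]]'
```

```text
time: 14.45
tool_pos: [545.1, -179.7, 62.0]
tcp_rot: [3.141, -0.001, 0.183]
contact_force: [-0.8, 0.0, -1.0]
grip_width: 37.3
finger_force: 30.0
```

```bash
python3 -m handwheel '[[[0,0,0],[0,0,0.0005],0],[[0,0,0],[0,0,0.001],0],[[0,0,0],[0,0,0.0015],0],[[0,0,0],[0,0,0.0015],0],[[0,0,0],[0,0,0.0015],0]]'
```

```text
time: 14.95
tool_pos: [544.7, -179.5, 59.6]
tcp_rot: [-3.141, 0.0, 0.183]
contact_force: [-0.1, 0.7, -1.0]
grip_width: 37.4
finger_force: 30.0
```

```bash
python3 -m handwheel '[[[0,0,0],[0,0,0.0005],0],[[0,0,0],[0,0,0.001],0],[[0,0,0],[0,0,0.0015],0],[[0,0,0],[0,0,0.002],0],[[0,0,0],[0,0,0.002],0],[[0,0,0],[0,0,0.002],0]]'
```

```text
time: 15.55
tool_pos: [544.7, -179.5, 57.7]
tcp_rot: [-3.142, -0.0, 0.183]
contact_force: [-0.5, -0.5, -0.9]
grip_width: 37.5
finger_force: 30.0
```

```bash
python3 -m handwheel '[[[0,0,0],[0,0,0.0004],0],[[0,0,0],[0,0,0.0008],0],[[0,0,0],[0,0,0.0008],0],[[0,0,0],[0,0,0.0008],0]]'
```

```text
time: 15.95
tool_pos: [544.9, -179.5, 57.3]
tcp_rot: [3.141, -0.001, 0.183]
contact_force: [-0.6, 0.5, 5.3]
grip_width: 37.1
finger_force: 30.0
```

```bash
python3 -m handwheel '[[[0,0,0],[0,0,-0.0004],0],[[0,0,0],[0,0,-0.0004],0.6],[[0,0,0],[0,0,-0.0004],0.8],[[0,0,0],[0,0,-0.0004],1],[[0,0,0],[0,0,-0.0004],1],[[0,0,0],[0,0,-0.0004],1],[[0,0,0],[0,0,-0.01],1],[[0,0,0],[0,0,-0.04],1],[[0,0,0],[0,0,-0.08],1],[[0,0,0],[0,0,-0.115],1],[[0,0,0],[0,0,-0.132],1],[[0,0,0],[0,0,-0.132],1]]'; python3 go.py 511 178.5 190 37.6
```

```text
time: 17.15
tool_pos: [546.1, -180.1, 192.6]
tcp_rot: [3.138, -0.006, 0.183]
contact_force: [0.1, 0.0, 0.4]
grip_width: 91.5
finger_force: 0.0
shift m [ 0.0307 -0.3591  0.0014] turn deg [  0.3   -0.26 -27.11] at [ 546.1 -180.1  192.6] t 17.15
```

```bash
python3 -m handwheel '[[[0,0,-4],[0.004,-0.045,0],1],[[0,0,-8],[0.008,-0.092,0],1],[[0,0,-12],[0.012,-0.139,0],1],[[0,0,-16],[0.016,-0.186,0],1],[[0,0,-20],[0.02,-0.233,0],1],[[0,0,-24],[0.024,-0.28,0],1],[[0,0,-27.1],[0.027,-0.32,0],1],[[0,0,-27.1],[0.029,-0.345,0],1],[[0,0,-27.1],[0.0305,-0.358,0],1],[[0,0,-27.1],[0.0305,-0.358,0],1],[[0,0,-27.1],[0.0305,-0.358,0],1],[[0,0,-27.1],[0.0305,-0.358,0],1]]'; python3 w.py wr3; python3 go.py 511 178.5 51 37.6;  python3 - <<'E'
from h import *
c=snap('scene','scene2');W=world(c);m=(np.hypot(W[...,0]-545,W[...,1]+179)<35)&(abs(W[...,2]-88)<5)
P=W[m]; print(len(P),cv2.minAreaRect(P[:,:2].astype(np.float32)),np.median(P[:,2]))
E
```

```text
time: 18.35
tool_pos: [509.7, 176.7, 188.7]
tcp_rot: [3.142, 0.001, 0.654]
contact_force: [0.4, -0.9, -0.5]
grip_width: 91.6
finger_force: 0.0
cam [565.8 219.3 346.3] [-0.2  -0.16 -0.97]
cone 1349 centre [511.6 182.3] size [27.4 27. ] ang 37.0 z 81.7
square 848 centre [470.8 145. ] size [13.2 38.9] ang 37.0 z 77.4
shift m [ 0.0021 -0.0007  0.1378] turn deg [ 0.01  0.02 -0.12] at [509.8 176.7 188.8] t 18.4
389 ((544.4608764648438, -180.46566772460938), (36.661380767822266, 37.271202087402344), 85.93873596191406) 88.48171808556447
```

```bash
python3 -m handwheel '[[[0,0,0],[0.004,-0.0025,0.035],1],[[0,0,0],[0.004,-0.0025,0.07],1],[[0,0,0],[0.004,-0.0025,0.105],1],[[0,0,0],[0.004,-0.0025,0.128],1],[[0,0,0],[0.004,-0.0025,0.137],1],[[0,0,0],[0.004,-0.0025,0.137],0.7],[[0,0,0],[0.004,-0.0025,0.137],0],[[0,0,0],[0.004,-0.0025,0.137],0],[[0,0,0],[0.004,-0.0025,0.137],0],[[0,0,0],[0.004,-0.0025,0.137],0],[[0,0,0],[0.004,-0.0025,0.137],0],[[0,0,0],[0.004,-0.0025,0.137],0]]'; python3 -m handwheel '[[[0,0,0],[0,0,0],0],[[0,0,0],[0,0,0],0],[[0,0,0],[0,0,0],0],[[0,0,0],[0,0,0],0],[[0,0,0],[0,0,0],0]]'
```

```text
time: 19.65
tool_pos: [511.2, 182.5, 52.1]
tcp_rot: [3.142, -0.0, 0.656]
contact_force: [-0.3, -0.0, -0.2]
grip_width: 40.7
finger_force: 0.0
time: 20.15
tool_pos: [511.2, 182.5, 51.9]
tcp_rot: [-3.142, -0.0, 0.656]
contact_force: [-0.4, -0.5, 0.4]
grip_width: 27.7
finger_force: 30.0
```

```bash
python3 -m handwheel '[[[0,0,0],[0,0,-0.01],0],[[0,0,0],[0,0,-0.04],0],[[0,0,0],[0,0,-0.08],0],[[0,0,0],[0,0,-0.115],0],[[0,0,0],[0,0,-0.135],0],[[0,0,0],[0,0,-0.135],0],[[0,0,0],[0,0,-0.135],0]]'; python3 go.py 476 -191.5 187 10.4
```

```text
time: 20.85
tool_pos: [510.9, 182.4, 186.9]
tcp_rot: [3.142, -0.0, 0.656]
contact_force: [-0.7, 0.1, -0.7]
grip_width: 27.5
finger_force: 30.0
shift m [-2.557e-01  2.750e-01 -2.000e-04] turn deg [-0.000e+00 -1.000e-02  2.719e+01] at [510.9 182.4 186.9] t 20.85
```

```bash
python3 -m handwheel '[[[0,0,3],[-0.02,0.0215,0],0],[[0,0,6],[-0.05,0.054,0],0],[[0,0,9],[-0.081,0.087,0],0],[[0,0,12],[-0.112,0.12,0],0],[[0,0,15],[-0.143,0.154,0],0],[[0,0,18],[-0.174,0.187,0],0],[[0,0,21],[-0.205,0.22,0],0],[[0,0,24],[-0.23,0.247,0],0],[[0,0,27.1],[-0.248,0.267,0],0],[[0,0,27.1],[-0.2555,0.275,0],0],[[0,0,27.1],[-0.2555,0.275,0],0],[[0,0,27.1],[-0.2555,0.275,0],0]]'; python3 -m handwheel '[[[0,0,0],[0,0,0],0],[[0,0,0],[0,0,0],0]]'; python3 go.py 476 -191.5 52.9 10.4
```

```text
time: 22.05
tool_pos: [476.1, -190.2, 186.0]
tcp_rot: [-3.14, 0.001, 0.184]
contact_force: [-0.3, 0.3, -0.7]
grip_width: 27.2
finger_force: 30.0
time: 22.25
tool_pos: [476.6, -190.0, 186.9]
tcp_rot: [-3.141, 0.0, 0.185]
contact_force: [-0.3, 0.7, -1.4]
grip_width: 27.3
finger_force: 30.0
shift m [-0.0009  0.0014  0.134 ] turn deg [-0.02  0.    0.2 ] at [ 476.6 -190.   186.9] t 22.25
```

```bash
python3 -m handwheel '[[[0,0,0],[0,0.0005,0.03],0],[[0,0,0],[0,0.0005,0.065],0],[[0,0,0],[0,0.0005,0.1],0],[[0,0,0],[0,0.0005,0.119],0],[[0,0,0],[0,0.0005,0.127],0],[[0,0,0],[0,0.0005,0.13],0],[[0,0,0],[0,0.0005,0.131],0],[[0,0,0],[0,0.0005,0.131],0],[[0,0,0],[0,0.0005,0.131],0],[[0,0,0],[0,0.0005,0.131],0]]'
python3 -m handwheel '[[[0,0,0],[0,0,0.0005],0],[[0,0,0],[0,0,0.001],0],[[0,0,0],[0,0,0.0015],0],[[0,0,0],[0,0,0.002],0],[[0,0,0],[0,0,0.0025],0],[[0,0,0],[0,0,0.003],0],[[0,0,0],[0,0,0.003],0],[[0,0,0],[0,0,0.003],0]]'
```

```text
time: 23.25
tool_pos: [476.9, -192.0, 56.6]
tcp_rot: [3.141, -0.001, 0.183]
contact_force: [0.0, 0.3, -1.1]
grip_width: 27.4
finger_force: 30.0
time: 24.05
tool_pos: [476.5, -191.8, 52.9]
tcp_rot: [-3.141, -0.0, 0.183]
contact_force: [0.2, -0.6, -0.3]
grip_width: 27.2
finger_force: 30.0
```

```bash
python3 -m handwheel '[[[0,0,0],[0,0,0.0004],0],[[0,0,0],[0,0,0.0008],0],[[0,0,0],[0,0,0.0012],0],[[0,0,0],[0,0,0.0012],0],[[0,0,0],[0,0,0.0012],0]]'
```

```text
time: 24.55
tool_pos: [476.6, -191.8, 51.9]
tcp_rot: [3.142, -0.0, 0.183]
contact_force: [-0.9, 0.3, 2.2]
grip_width: 27.4
finger_force: 30.0
```

```bash
python3 -m handwheel '[[[0,0,0],[0,0,0],0],[[0,0,0],[0,0,0],0.5],[[0,0,0],[0,0,0],0.8],[[0,0,0],[0,0,0],1],[[0,0,0],[0,0,0],1],[[0,0,0],[0,0,0],1],[[0,0,0],[0,0,-0.01],1],[[0,0,0],[0,0,-0.04],1],[[0,0,0],[0,0,-0.08],1],[[0,0,0],[0,0,-0.12],1],[[0,0,0],[0,0,-0.138],1],[[0,0,0],[0,0,-0.138],1]]'; python3 go.py 457 134.5 190 40
```

```text
time: 25.75
tool_pos: [478.0, -192.6, 193.4]
tcp_rot: [3.137, -0.005, 0.183]
contact_force: [-0.1, -1.1, 1.1]
grip_width: 91.9
finger_force: 0.0
shift m [ 0.0389 -0.3254  0.0021] turn deg [  0.34  -0.24 -29.51] at [ 478.  -192.6  193.4] t 25.75
```

```bash
python3 -m handwheel '[[[0,0,-4],[0.005,-0.042,0],1],[[0,0,-8],[0.01,-0.085,0],1],[[0,0,-12],[0.015,-0.128,0],1],[[0,0,-16],[0.02,-0.171,0],1],[[0,0,-20],[0.025,-0.214,0],1],[[0,0,-24],[0.03,-0.257,0],1],[[0,0,-28],[0.034,-0.292,0],1],[[0,0,-29.5],[0.037,-0.315,0],1],[[0,0,-29.5],[0.0385,-0.325,0],1],[[0,0,-29.5],[0.0385,-0.325,0],1],[[0,0,-29.5],[0.0385,-0.325,0],1],[[0,0,-29.5],[0.0385,-0.325,0],1]]'; python3 w.py wr4; python3 go.py 457 134.5 48 40;  python3 - <<'E'
from h import *
c=snap('scene','scene3');W=world(c);m=(np.hypot(W[...,0]-476,W[...,1]+191.5)<35)&(abs(W[...,2]-82)<5)
P=W[m]; print(len(P),cv2.minAreaRect(P[:,:2].astype(np.float32)),np.median(P[:,2]))
E
```

```text
time: 26.95
tool_pos: [455.4, 133.6, 189.5]
tcp_rot: [-3.142, 0.0, 0.696]
contact_force: [0.4, -1.0, 0.5]
grip_width: 91.5
finger_force: 0.0
cam [509.6 178.5 347.2] [-0.2  -0.16 -0.97]
square 3126 centre [460.1 134.9] size [38.6 38.1] ang 44.6 z 77.7
shift m [0.0018 0.0004 0.1416] turn deg [ 0.    0.02 -0.13] at [455.4 133.7 189.6] t 27.0
208 ((475.9495849609375, -192.25624084472656), (26.950944900512695, 26.801557540893555), 29.40121841430664) 82.33631187904336
```

View pics/wr4.png

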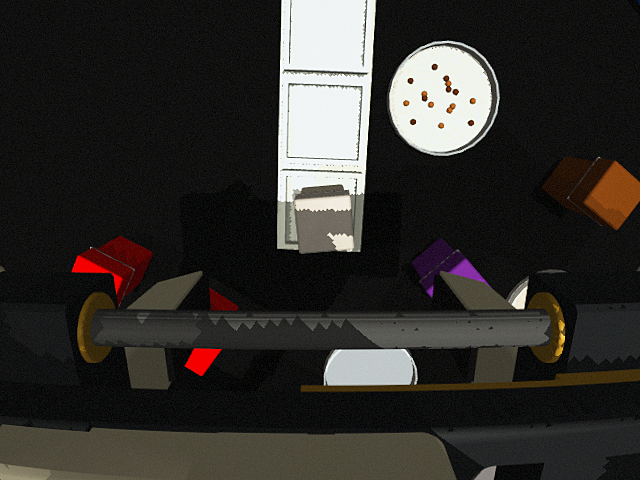

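The cone jar stands upright at (476,−192), top at 82 mm. The wrist view shows the white square cap at (325,220), turned a few degrees in its seat. Red (105,265) and purple (450,265) stand near the finger tracks, so I check clearance.

```bash
python3 - <<'E'
from h import *
for n in ('scene0','side0'):
    W=world(load(n)).reshape(-1,3); I=load(n)['image'].reshape(-1,3).astype(int)
    a=np.radians(44.6); tx=np.array([np.cos(a),np.sin(a)]);ty=np.array([np.sin(a),-np.cos(a)])
    d=W[:,:2]-[459,134.5]; x,y=d@tx,d@ty
    sat=I.max(1)-I.min(1)>60
    m=sat&(W[:,2]>15)&(W[:,2]<100)&(abs(x)<120)&(abs(y)<150)
    for s in(-1,1):
        k=m&(np.sign(y)==s); print(n,s,k.sum(),'x',np.percentile(x[k],[1,99]).round(),'y',np.percentile(y[k],[1,99]).round()) if k.sum() else print(n,s,0)
        q=k&(abs(x)<18); print('   in finger lane',q.sum(), (np.percentile(y[q],[2,98]).round(),np.percentile(W[q,2],98)) if q.sum() else '')
E
python3 go.py 459.5 134.8 48 44
```

```text
scene0 -1 555 x [-114.  -66.] y [-129.  -81.]
   in finger lane 0 
scene0 1 321 x [-83. -40.] y [ 75. 119.]
   in finger lane 0 
side0 -1 868 x [-116.  -73.] y [-130.  -82.]
   in finger lane 0 
side0 1 754 x [-86. -44.] y [ 75. 121.]
   in finger lane 0 
shift m [0.0038 0.0018 0.1417] turn deg [ 0.    0.01 -4.12] at [455.4 133.8 189.7] t 27.05
```

```bash
python3 -m handwheel '[[[0,0,-4.6],[0.004,0.0015,0.03],1],[[0,0,-4.6],[0.004,0.0015,0.065],1],[[0,0,-4.6],[0.004,0.0015,0.1],1],[[0,0,-4.6],[0.004,0.0015,0.13],1],[[0,0,-4.6],[0.004,0.0015,0.141],1],[[0,0,-4.6],[0.004,0.0015,0.141],0.7],[[0,0,-4.6],[0.004,0.0015,0.141],0],[[0,0,-4.6],[0.004,0.0015,0.141],0],[[0,0,-4.6],[0.004,0.0015,0.141],0],[[0,0,-4.6],[0.004,0.0015,0.141],0],[[0,0,-4.6],[0.004,0.0015,0.141],0],[[0,0,-4.6],[0.004,0.0015,0.141],0]]'; python3 -m handwheel '[[[0,0,0],[0,0,0],0],[[0,0,0],[0,0,0],0],[[0,0,0],[0,0,0],0],[[0,0,0],[0,0,0],0],[[0,0,0],[0,0,0],0]]'
```

```text
time: 28.25
tool_pos: [459.4, 136.3, 49.0]
tcp_rot: [3.141, -0.0, 0.778]
contact_force: [-0.0, -1.3, 1.1]
grip_width: 40.8
finger_force: 0.1
time: 28.75
tool_pos: [459.4, 136.3, 48.8]
tcp_rot: [3.141, -0.0, 0.778]
contact_force: [-0.3, -0.9, 3.3]
grip_width: 37.9
finger_force: 30.0
```

```bash
python3 -m handwheel '[[[0,0,0],[0,0,-0.01],0],[[0,0,0],[0,0,-0.04],0],[[0,0,0],[0,0,-0.08],0],[[0,0,0],[0,0,-0.12],0],[[0,0,0],[0,0,-0.139],0],[[0,0,0],[0,0,-0.139],0],[[0,0,0],[0,0,-0.139],0]]'; python3 go.py 407.2 -204.2 187 10.4
```

```text
time: 29.45
tool_pos: [458.8, 136.1, 187.5]
tcp_rot: [-3.141, 0.0, 0.778]
contact_force: [-0.2, -0.4, -0.5]
grip_width: 38.0
finger_force: 30.0
shift m [-0.2757  0.2061  0.0005] turn deg [-1.000e-02  1.000e-02  3.419e+01] at [458.8 136.1 187.5] t 29.45
```

```bash
python3 -m handwheel '[[[0,0,4],[-0.02,0.015,0],0],[[0,0,8],[-0.05,0.037,0],0],[[0,0,12],[-0.084,0.063,0],0],[[0,0,16],[-0.118,0.088,0],0],[[0,0,20],[-0.152,0.114,0],0],[[0,0,24],[-0.186,0.139,0],0],[[0,0,28],[-0.22,0.164,0],0],[[0,0,32],[-0.248,0.185,0],0],[[0,0,34.2],[-0.268,0.2,0],0],[[0,0,34.2],[-0.2755,0.206,0],0],[[0,0,34.2],[-0.2755,0.206,0],0],[[0,0,34.2],[-0.2755,0.206,0],0]]'; python3 -m handwheel '[[[0,0,0],[0,0,0],0],[[0,0,0],[0,0,0],0]]'; python3 go.py 407.2 -204.2 49.8 10.4
```

```text
time: 30.65
tool_pos: [407.3, -202.7, 186.9]
tcp_rot: [-3.14, 0.001, 0.182]
contact_force: [0.1, 0.7, -0.1]
grip_width: 38.1
finger_force: 30.0
time: 30.85
tool_pos: [407.8, -202.8, 187.6]
tcp_rot: [-3.141, 0.0, 0.183]
contact_force: [0.1, 0.8, -1.4]
grip_width: 37.8
finger_force: 30.0
shift m [-0.0009  0.0013  0.1378] turn deg [-0.02  0.    0.09] at [ 407.8 -202.8  187.6] t 30.85
```

```bash
python3 -m handwheel '[[[0,0,0],[0,0.0005,0.03],0],[[0,0,0],[0,0.0005,0.065],0],[[0,0,0],[0,0.0005,0.1],0],[[0,0,0],[0,0.0005,0.122],0],[[0,0,0],[0,0.0005,0.131],0],[[0,0,0],[0,0.0005,0.134],0],[[0,0,0],[0,0.0005,0.135],0],[[0,0,0],[0,0.0005,0.135],0],[[0,0,0],[0,0.0005,0.135],0],[[0,0,0],[0,0.0005,0.135],0]]'
python3 -m handwheel '[[[0,0,0],[0,0,0.0005],0],[[0,0,0],[0,0,0.001],0],[[0,0,0],[0,0,0.0015],0],[[0,0,0],[0,0,0.002],0],[[0,0,0],[0,0,0.0025],0],[[0,0,0],[0,0,0.003],0],[[0,0,0],[0,0,0.003],0],[[0,0,0],[0,0,0.003],0]]'
```

```text
time: 31.85
tool_pos: [408.2, -204.7, 53.4]
tcp_rot: [3.14, -0.001, 0.181]
contact_force: [-0.8, -0.2, -0.8]
grip_width: 37.7
finger_force: 30.0
time: 32.65
tool_pos: [407.8, -204.4, 49.7]
tcp_rot: [-3.141, -0.0, 0.181]
contact_force: [0.7, 0.2, -0.7]
grip_width: 37.8
finger_force: 30.0
```

```bash
python3 -m handwheel '[[[0,0,0],[0,0,0.0004],0],[[0,0,0],[0,0,0.0008],0],[[0,0,0],[0,0,0.001],0],[[0,0,0],[0,0,0.001],0],[[0,0,0],[0,0,0.001],0]]'
```

```text
time: 33.15
tool_pos: [407.8, -204.4, 48.8]
tcp_rot: [3.142, -0.0, 0.181]
contact_force: [-1.2, -0.2, 1.8]
grip_width: 38.2
finger_force: 30.0
```

Contact is felt at the expected height, so I release, rise clear, move aside and look.

```bash
python3 -m handwheel '[[[0,0,0],[0,0,0],0],[[0,0,0],[0,0,0],0.5],[[0,0,0],[0,0,0],0.8],[[0,0,0],[0,0,0],1],[[0,0,0],[0,0,0],1],[[0,0,0],[0,0,0],1],[[0,0,0],[0,0,-0.01],1],[[0,0,0],[0,0,-0.04],1],[[0,0,0],[0,0,-0.08],1],[[0,0,0],[0,0,-0.12],1],[[0,0,0],[0,0,-0.15],1],[[0,0,0],[0,0,-0.15],1]]'; python3 -m handwheel '[[[0,0,0],[0,-0.04,0],1],[[0,0,0],[0,-0.09,0],1],[[0,0,0],[0,-0.14,0],1],[[0,0,0],[0,-0.18,0],1],[[0,0,0],[0,-0.2,0],1],[[0,0,0],[0,-0.2,0],1],[[0,0,0],[0,-0.2,0],1]]'; python3 - <<'E'
from h import *
c=snap('scene','scene4');snap('side','side4');W=world(c)
for n,p,z in(('squat',(613.7,-166.2),68),('tall',(545,-179),88),('cone',(476,-191.5),82),('square',(407.2,-204.2),78)):
    P=W[(np.hypot(W[...,0]-p[0],W[...,1]-p[1])<35)&(abs(W[...,2]-z)<5)]; r=cv2.minAreaRect(P[:,:2].astype(np.float32)); print(n,len(P),np.round(r[0],1),np.round(r[1],1),np.median(P[:,2]).round(1))
a=cv2.imread('pics/scene4.png')[260:390,150:380];b=cv2.imread('pics/side4.png')[210:420,270:500]
cv2.imwrite('pics/fin.png',np.hstack([cv2.resize(a,(390,int(390*130/230))),cv2.resize(b,(390,356))[:220]]) if 0 else np.vstack([cv2.resize(a,(460,260)),cv2.resize(b,(460,420))[:330]]))
E
```

```text
time: 34.35
tool_pos: [409.7, -205.7, 203.5]
tcp_rot: [3.135, -0.007, 0.181]
contact_force: [0.7, 0.1, 1.2]
grip_width: 91.4
finger_force: 0.0
time: 35.05
tool_pos: [371.7, -7.7, 198.7]
tcp_rot: [3.141, -0.0, 0.183]
contact_force: [0.6, -0.3, 0.1]
grip_width: 91.6
finger_force: 0.0
squat 506 [ 614.2 -167.7] [40.5 42.9] 68.6
tall 390 [ 544.4 -180.4] [36.9 36.8] 88.7
cone 207 [ 476.6 -192.7] [26.9 26.5] 82.6
square 461 [ 407.  -205.6] [38.7 39.1] 78.6
```

View pics/fin.png

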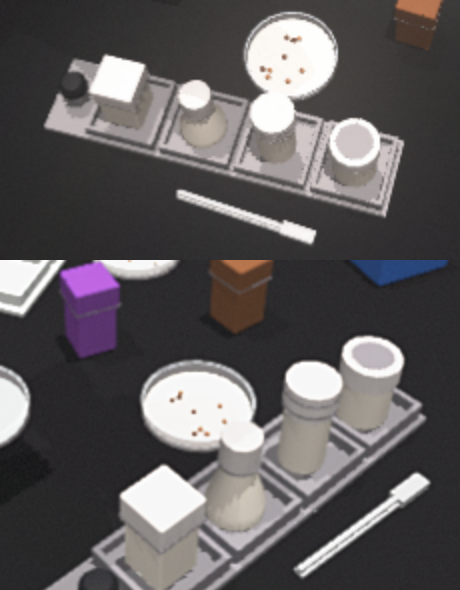

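All four stand upright in the grey rack. From its knob (75,85) they run square (120,85), cone (195,115), tall (272,130), squat (355,150). The top heights match jars standing on the pocket floors.

```bash
python3 -c "
from plant import close_job; print(close_job())"
```

```text
the job is handed in; nothing more can be done
None
```

I moved all four jars to the grey rack in reverse order (square, cone, tall, squat, counted from its knob), each standing upright on its pocket floor, and handed the job in after about 35 s of robot time.

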